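# Pack a pair of L-brackets into a tilted kit tray

### The arm

A 6-joint arm with a two-finger parallel gripper is mounted at the origin on the work surface. World frame = base frame: x ahead of the robot, y to its left, z up, the work surface at z = 0. Lengths are in mm, angles in degrees, forces in N, time in s.
With the tool pointing down it reaches from about 275 to 750 mm from the base axis. Payload 10.2 kg.
Tool frame: the origin (TCP) lies midway between the tips of the shut fingers; the grasp point (between the pads) lies 19 mm behind it (bot.grip_point_offset is the distance from the TCP to the grasp point, in mm); x points along the fingers, z is the direction in which the jaws open and shut, and the axes are right-handed (so a half turn about x gives the same grasp; the last joint's range is limited). The gripper opens to 88 mm and grips with 3 to 60 N. Pads are 18 mm wide; open, the fingers measure 123 mm over their backs; the gripper's body (75 mm by 187 mm) begins 45 mm behind the grasp point.
Start: joints at [55.611, 17.928, 85.812, -0, 76.261, -12.8], TCP at [193.185, 488.171, 238.72] pointing down, gripper open.
Joint ranges: [-168.41, 168.41], [-55.51, 124.54], [10.69, 146.95], [-70.63, 250.63], [1, 178], [-165.06, 165.06]. Speed limits (degrees/s): [136.94, 136.94, 172.46, 180, 180, 180].

### API

Orientations are given as [roll, pitch, yaw] about the fixed x, y, z axes, in that order (R = Rz(yaw) Ry(pitch) Rx(roll)).
In Python, from plant import bot gives the robot as it stands.
- The arm moves only by the shell command python3 -m jog 'ROWS' [FORCE]. ROWS is JSON, a list that holds one entry, the list of rows, each a list of 7 numbers: the turn, a rotation vector about the tool's x, y, z in rad, then the shift along the tool's x, y, z in m, then the finger opening in m, from 0 to 0.0881. In form: [[[ax, ay, az, x, y, z, grip], ...]]. A call has 1 to 10 rows; each row shifts and turns the commanded pose from where the row before left it, along the tool's axes as they then stand; what a row does not reach is not made up. A row lasts 1/10 s, in which the tool goes at most 50 mm and 8.59 degrees, less where a joint would pass 70% of its speed; a pose out of reach is approached as far as the arm can. A call with a gripper value outside its range is refused whole. The fingers move at their own pace and stop on an object; FORCE is the grip in N (left out, the last holds). Time passes only in rows, so rows that do not move let the fingers close. It gives the time, the measured TCP pose, the force and the opening at its end, in the units of the state.
- bot.get_obs(): the state, without advancing time (a new reading comes with each control period).
- bot.get_image(name): name is "scene" or "top"; returns (picture, depth): 420x560x3 uint8, red, green, blue; 420x560 float32, mm along the optical axis (not along the pixel's ray), 0 where there is no reading.
- bot.camera_info(name): a dict with "fx", "fy", "cx", "cy" (pixels), "R" (3x3) and "t" (3): a world point X has camera coordinates R X + t. Camera axes: x right, y down, z forward; pixel columns grow to the right and rows downward; lengths in mm; the calibration is good to about 2 mm. A picture is of the moment at which its call begins. camera_info takes no time and is no camera call.
- bot.sign_off(): hands the job in, once; it reports no verdict.
The state is a dict: "clock": time; "joint_positions": joint angles; "qd": joint speeds; "joint_torque": joint torques, N m; "position": TCP position; "ee_rot": TCP orientation; "ft_force": force on the tool from outside, world axes, zero at the start; "torque": the same for the moment, N m; "gripper_width": finger opening in mm.
Only numpy, scipy, OpenCV 4.12 (cv2) and the standard library are available. Lean on these libraries where they do the work, as an engineer would, in place of code of your own. Each camera call takes 0.05 s, during which the arm holds its last target.

### The job

Pack the two L-brackets of the same hand into the sloping kit tray so that they nest together and both lie flat on its floor inside the walls. Set them down rather than dropping them, and mind that parts slide down the slope. Leave the third bracket, the mirror-image one, and everything else on the bench where it is.

Things in the scene. Friction and masses are not known exactly. Their poses are not given: they have to be found in the camera images.
- bracket_a: aluminium L-bracket: flat plate 10 mm thick, about 0.2 kg. Origin on the underside below the lug's centre, z up, x along the long leg (x -52 to +68 mm, y -18 to +18); the foot at its -x end (x -52 to -14) sticks out to y +62. Grip the upright lug: 12 mm thick in y, 36 long in x, half-round top 50 mm above the underside. Lies flat on the bench at any yaw; same hand as bracket_b
- bracket_b: identical to bracket_a in shape, size and axes (interchangeable with it); lies flat on the bench at any yaw
- bracket_mirror: the mirror image of bracket_a: the same sizes and axes, but its foot sticks out to the other side (y down to -62 mm). The odd one: it does not nest with the others in the tray and stays on the bench
- tray: shallow black plastic tray, fixed on a grey steel stand that tilts it 30 degrees, low end towards the robot. Origin: centre of the inner floor, 78 mm above the bench; x up the slope, y level across (left seen from the low end), z square off the floor. Floor 168 mm in x, 86 in y; walls 12 mm high, flaring 15 degrees; open above. Floor slippery: parts slide down to the low wall or the part below
- low_edge (a point): middle of the floor's low edge, tray x = -84 mm. The first bracket goes here: foot along the low wall, long leg up the slope along the tray's right wall (-y), its x axis up the slope
- high_edge (a point): middle of the floor's high edge, tray x = +84 mm. The second bracket goes at this end, turned half round: foot along the high wall, long leg down the slope beside the first one's; it comes to rest on the first. Some 10 mm is left over along the slope and 6 mm across
- tape: bystander: roll of tan masking tape lying flat, 96 mm across, 24 mm high; origin under its centre
- filler_tin: bystander: white tub of filler, 74 mm across, 75 mm high; origin under its centre
- file: bystander: flat file with wooden handle, about 208 mm long; origin near its middle
Things that resemble listed ones, but are neither listed nor needed, are in the scene too. What is shaped like the bracket_a but blue or orange is not meant. Leave any green look-alike of the bracket_b alone.

How it is judged:
By the outcome, as a careful person would: the job done as asked, in the order asked, and still so for the second after the job is handed in, with the robot touching nothing.
It also fails if it takes over 64 s, if anything falls off the work surface, if the arm or the gripper's body presses on something with over 40 N, if the wrist force passes 120 N, or if a joint passes its speed limit or range.

## Working session

There is one attempt and no reset: what is moved stays moved. The work goes in short steps, Python scripts to look and compute and a shell command to move; the robot and the scene stay as the last step left them, time stands still between calls to the robot, and variables do not carry over. Pictures are saved under pics/ and viewed, and the job is handed in when it is done.

```bash
mkdir -p pics; ls
python3 - <<'E'
from plant import bot
import cv2,numpy as np
for n in ("scene","top"):
    p,d=bot.get_image(n); cv2.imwrite(f"pics/{n}0.png",p[:,:,::-1]); np.savez(f"pics/{n}0.npz",p=p,d=d)
    print(n,bot.camera_info(n))
print(bot.get_obs())
E
```

```text
pics
scene {'fx': 395.30265992724514, 'fy': 395.30265992724514, 'cx': 275.0042315646971, 'cy': 221.097827017698, 'R': array([[ 0.41863648,  0.9080237 ,  0.01537722],
       [ 0.77229965, -0.34705141, -0.53207948],
       [-0.47780409,  0.2346237 , -0.84655477]]), 't': array([-189.96098334, -312.07639058, 1592.57872081])}
top {'fx': 394.7695393322355, 'fy': 394.7695393322355, 'cx': 281.29329817479424, 'cy': 207.18025091499757, 'R': array([[ 5.14338100e-03, -9.99986614e-01,  5.63452319e-04],
       [-9.96809287e-01, -5.17191948e-03, -7.96523425e-02],
       [ 7.96541904e-02, -1.51972159e-04, -9.96822545e-01]]), 't': array([   2.12661417,  459.31714011, 1120.13304227])}
{'clock': 0.1, 'joint_positions': array([ 5.56111469e+01,  1.79550769e+01,  8.58491251e+01, -2.55460363e-04,
        7.62605365e+01, -1.28006238e+01]), 'qd': array([ 0.01071508, -0.15215205, -0.09687244, -0.02661634, -0.01970382,
       -0.04706818]), 'joint_torque': array([ 1.73287543e-03, -4.02813470e+01, -2.52648979e+01,  6.95279287e-02,
        3.41549108e-02, -1.87734645e-05]), 'position': array([193.05779675, 487.98084605, 238.23215951]), 'ee_rot': array([ 167.41893587,   89.93526096, -124.1692326 ]), 'ft_force': array([ 0.21494878, -0.14757068,  0.79925367]), 'torque': array([-0.05637884, -0.04051972,  0.0196795 ]), 'gripper_width': 87.85532335985813}
```

View pics/scene0.png

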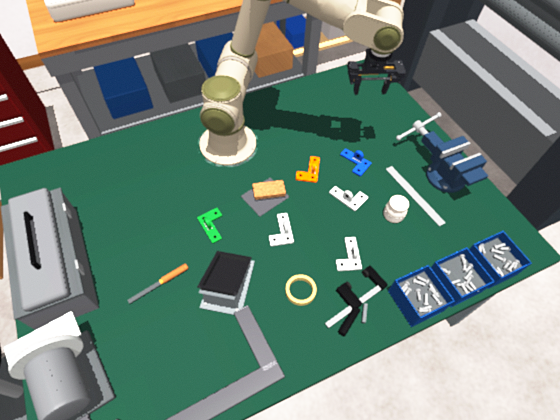

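View pics/top0.png

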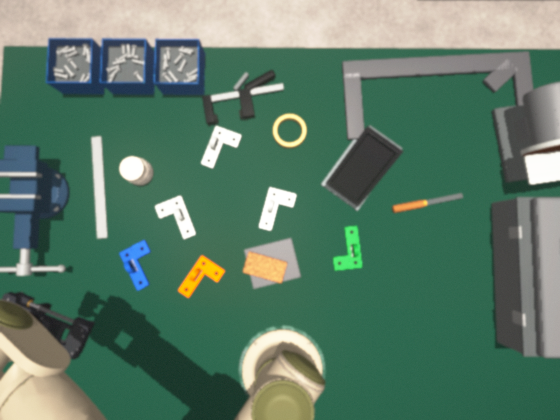

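The scene view shows three white/silver brackets at (282,230), (349,253) and (349,197), plus orange (310,170), blue (355,160) and green (210,225) look-alikes. In the top view the silver ones are at (220,145), (276,208) and (178,215), and the tray is at (362,167). I'll zoom in to check which hand each one is.

```bash
cat > h.py <<'E'
import numpy as np,cv2
from plant import bot
def ray(n,u,v,z):
    c=bot.camera_info(n);R=np.array(c["R"]);t=np.array(c["t"])
    o=-R.T@t;d=R.T@np.array([(u-c["cx"])/c["fx"],(v-c["cy"])/c["fy"],1.])
    return o+d*(z-o[2])/d[2]
def proj(n,X):
    c=bot.camera_info(n);p=np.array(c["R"])@np.asarray(X,float)+np.array(c["t"])
    return np.array([c["fx"]*p[0]/p[2]+c["cx"],c["fy"]*p[1]/p[2]+c["cy"]])
def cloud(n,d):
    c=bot.camera_info(n);R=np.array(c["R"]);t=np.array(c["t"])
    v,u=np.mgrid[:d.shape[0],:d.shape[1]]
    P=np.stack([(u-c["cx"])/c["fx"]*d,(v-c["cy"])/c["fy"]*d,d],-1)
    return (P-t)@R
E
python3 - <<'E'
from h import *
D=np.load("pics/top0.npz");p=D["p"];P=cloud("top",D["d"])
crop=p[115:245,145:305];cv2.imwrite("pics/c1.png",cv2.resize(crop[:,:,::-1],None,fx=5,fy=4.6,interpolation=cv2.INTER_CUBIC)[:600])
crop=p[110:220,310:420];cv2.imwrite("pics/c2.png",cv2.resize(crop[:,:,::-1],None,fx=5,fy=5,interpolation=cv2.INTER_CUBIC))
hsv=cv2.cvtColor(p,cv2.COLOR_RGB2HSV)
m=((hsv[...,1]<60)&(hsv[...,2]>130)).astype(np.uint8)
n,l,s,c=cv2.connectedComponentsWithStats(m)
for i in range(1,n):
    if s[i,4]>150: print(i,s[i],c[i].round(1),P[l==i].mean(0).round(0),np.percentile(P[l==i][:,2],[5,50,95]).round(1))
print("bench z",np.median(P[150:220,300:320,2]))
E
```

```text
1 [    0     0   560    97 26033] [288.1  23. ] [1439.  -25. -731.] [-757.9 -749.4 -740. ]
2 [ 54  45  37  37 981] [73.2 63.3] [867. 604.  57.] [46.4 51.7 62.5]
3 [ 107   44   37   38 1074] [126.1  63.7] [868. 453.  55.] [46.3 50.9 62.2]
4 [ 160   46   38   36 1133] [178.4  64.6] [866. 302.  55.] [45.9 50.6 62.1]
5 [ 321   55  199  132 3844] [405.2  81.9] [ 834. -361.   17.] [ 9.1 14.4 18.2]
14 [250  83  34  12 246] [267.1  88.4] [810.  48.  23.] [ 0.2 15.3 20. ]
17 [ 528   82   32   69 1090] [550.3 115.6] [ 682. -673.  179.] [156.3 172.9 185.3]
23 [211  91  29  11 210] [224.4  95.6] [789. 174.  18.] [-0.9 15.3 20. ]
28 [497 109  14  47 211] [503.2 131.2] [ 683. -637.   31.] [17.1 20.5 23.9]
29 [200 125  42  44 885] [218.8 144.4] [643. 188.  17.] [-0.4 10.4 45.5]
31 [  91  135   17  104 1225] [ 98.8 187.2] [517. 538.   7.] [-1.6  2.3  6.1]
35 [ 524  151   36   34 1024] [542.5 167.2] [ 560. -685.  122.] [ 90.4 122.3 125.4]
36 [118 155  34  29 774] [134.8 169.3] [560. 414.  62.] [ 0.5 73.4 78.9]
37 [  0 171  37   6 209] [ 18.1 173.4] [534. 686. 141.] [132.3 142.5 145.7]
38 [258 186  39
[... 226 characters left out ...]
30] [524.4 239.6] [ 370. -621.  135.] [128.6 131.7 137.5]
43 [ 537  198   23  159 3100] [549.6 271.8] [ 291. -663.  164.] [156.9 160.3 163.3]
45 [244 238  57  44 950] [280.2 255.3] [321.   7.   5.] [-1.8  1.8  5.6]
47 [  0 248  64  29 569] [ 28.3 265.6] [293. 690.  72.] [ 0.9 81.9 93. ]
49 [250 276  26  13 184] [259.9 282. ] [244.  65.   2.] [-1.8  2.4  5.5]
60 [ 240  328   84   63 1632] [274.5 350.3] [55. 21. 13.] [-0.2 11.9 17.4]
62 [   0  333   45   73 1097] [ 15.  368.3] [171. 406. 539.] [541.7 549.9 558.9]
73 [277 355  47  48 445] [298.8 377.5] [ 66. -36. 261.] [230.  258.9 267.1]
80 [   1  386   52   34 1051] [ 24.3 407.2] [130. 367. 574.] [562.2 573.1 584.4]
bench z 0.8957957122334415
```

View pics/c1.png

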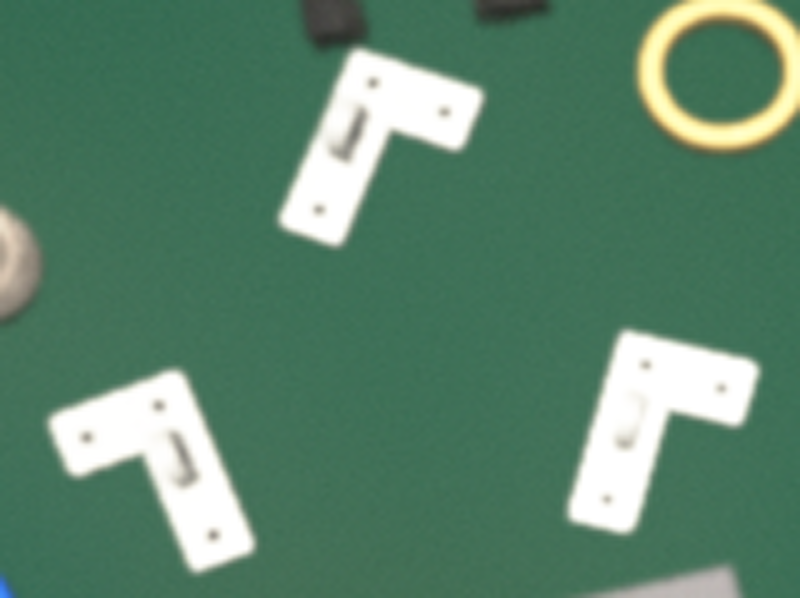

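View pics/c2.png

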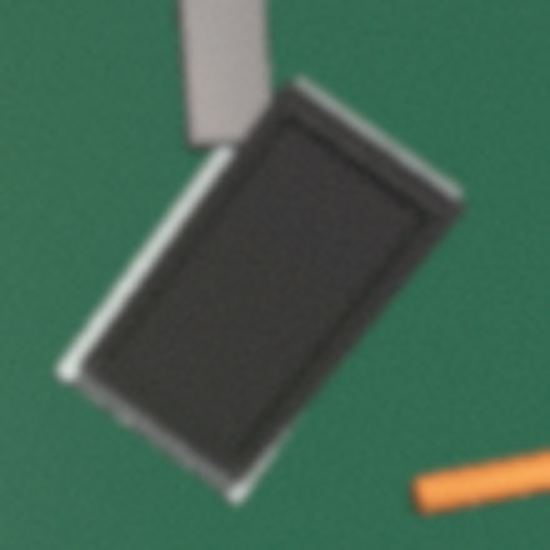

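All three are in the top crop. The brackets at px (219,144) and (275,206) have the foot to the left of x (+y), so they are bracket_a and bracket_b. The one at (177,215) has its foot on the other side, so it is the mirror and stays. Possible confusions: blue (134,265), orange (201,277), green (350,248) and mirror (177,215). I choose (219,144) and (275,206). Next I measure the poses.

```bash
cat >> h.py <<'E'
def bracket(p,P,box,name="top"):
    u0,v0,u1,v1=box;S=8
    g=p[v0:v1,u0:u1].astype(np.float32)[...,0]  # red: white high, green low
    big=cv2.resize(g,None,fx=S,fy=S,interpolation=cv2.INTER_CUBIC)
    m=(big>130).astype(np.uint8)
    m=cv2.morphologyEx(m,cv2.MORPH_CLOSE,np.ones((25,25)))
    cs,_=cv2.findContours(m,cv2.RETR_EXTERNAL,cv2.CHAIN_APPROX_NONE)
    c=max(cs,key=cv2.contourArea)[:,0].astype(float)
    px=(c+0.5)/S-0.5+np.array([u0,v0])
    w=np.array([ray(name,a,b,8.)[:2] for a,b in px]).astype(np.float32)
    r=cv2.minAreaRect(w); box4=cv2.boxPoints(r)
    Z=P[v0:v1,u0:u1]; lug=Z[(Z[...,2]>30)&(Z[...,2]<60)]
    return w,r,box4,lug
E
python3 - <<'E'
from h import *
D=np.load("pics/top0.npz");p=D["p"];P=cloud("top",D["d"])
for b in ((192,118,248,176),(252,180,302,238),(148,188,202,246)):
    w,r,b4,lug=bracket(p,P,b)
    # the L's empty bounding-rect corner is the (+x,+y) one
    dist=[np.min(np.linalg.norm(w-q,axis=1)) for q in b4]
    k=int(np.argmax(dist)); q=b4[k]
    n1,n2,op=b4[(k+1)%4],b4[(k-1)%4],b4[(k+2)%4]
    L,Sh=(n1,n2) if np.linalg.norm(n1-op)>np.linalg.norm(n2-op) else (n2,n1)
    ex=(L-op)/np.linalg.norm(L-op); ey=(Sh-op)/np.linalg.norm(Sh-op)
    hand=np.cross(ex,ey)
    c=b4.mean(0); O=c-ex*8-ey*22
    print("size",np.round(sorted(r[1]),1),"org",O.round(1),"yaw",np.degrees(np.arctan2(ex[1],ex[0])).round(2),"hand",hand.round(2),"gap",np.max(dist).round(1),"lug",np.median(lug,0).round(1),lug[:,2].max().round(1),len(lug))
# tray
dark=(p.max(2)<75);dark[:,:]&=False if False else True
m=np.zeros(dark.shape,bool);m[125:212,320:405]=True;m&=dark
n,l,s,c=cv2.connectedComponentsWithStats(m.astype(np.uint8));i=1+np.argmax(s[1:,4]);print(s[i])
reg=cv2.erode((l==i).astype(np.uint8),np.ones((13,13)))>0
X=P[reg];X=X[np.isfinite(X).all(1)]
A=np.c_[X[:,:2],np.ones(len(X))];co=np.linalg.lstsq(A,X[:,2],rcond=None)[0]
print("plane",co,"tilt",np.degrees(np.arctan(np.hypot(*co[:2]))),"az",np.degrees(np.arctan2(co[1],co[0])),"res",np.std(X[:,2]-A@co),len(X))
cs,_=cv2.findContours((l==i).astype(np.uint8),0,1);print(cv2.minAreaRect(cs[0]),cv2.boxPoints(cv2.minAreaRect(cs[0])))
print(np.unique((p[160:170,355:365].reshape(-1,3)),axis=0).mean(0))
E
```

```text
size [ 87.7 128.2] org [646.5 201.4] yaw 159.55 hand 1.0 gap 44.4 lug [642.2 199.6  46.5] 53.8 72
size [ 88.  128.2] org [464.2  35.8] yaw 165.4 hand 1.0 gap 45.3 lug [462.5  36.1  46.5] 53.7 61<stdin>:11: DeprecationWarning: Arrays of 2-dimensional vectors are deprecated. Use arrays of 3-dimensional vectors instead. (deprecated in NumPy 2.0)
Traceback (most recent call last):
  File "h.py", line 24, in bracket
    w=np.array([ray(name,a,b,8.)[:2] for a,b in px]).astype(np.float32)
                ~~~^^^^^^^^^^^^^
  File "h.py", line 4, in ray
    c=bot.camera_info(n);R=np.array(c["R"]);t=np.array(c["t"])
ValueError: time passes only in moves, steps and waits
```

```bash
python3 - <<'E'
s=open('h.py').read()
s=s.replace("def ray(","_c={}\ndef ci(n):\n    if n not in _c: _c[n]=bot.camera_info(n)\n    return _c[n]\ndef ray(",1).replace("c=bot.camera_info(n);","c=ci(n);")
open('h.py','w').write(s)
E
python3 - <<'E' 2>&1 | grep -v Depr
from h import *
for nm,boxes in (("top",((192,118,248,176),(252,180,302,238),(148,188,202,246))),):
  D=np.load(f"pics/{nm}0.npz");p=D["p"];P=cloud(nm,D["d"])
  for b in boxes:
    w,r,b4,lug=bracket(p,P,b,nm)
    dist=[np.min(np.linalg.norm(w-q,axis=1)) for q in b4]
    k=int(np.argmax(dist)); q=b4[k]
    n1,n2,op=b4[(k+1)%4],b4[(k-1)%4],b4[(k+2)%4]
    L,Sh=(n1,n2) if np.linalg.norm(n1-op)>np.linalg.norm(n2-op) else (n2,n1)
    ex=(L-op)/np.linalg.norm(L-op); ey=(Sh-op)/np.linalg.norm(Sh-op)
    hand=ex[0]*ey[1]-ex[1]*ey[0]
    c=b4.mean(0); O=c-ex*8-ey*22
    print("size",np.round(sorted(r[1]),1),"org",O.round(1),"yaw",np.degrees(np.arctan2(ex[1],ex[0])).round(2),"hand",round(hand,2),"gap",np.max(dist).round(1),"lug",np.median(lug,0).round(1),len(lug))
D=np.load("pics/top0.npz");p=D["p"];P=cloud("top",D["d"])
m=np.zeros(p.shape[:2],np.uint8);poly=np.array([(327,184),(369,126),(401,152),(356,208)])
cv2.fillConvexPoly(m,poly,1)
m=(m>0)&(p.max(2)<85)
reg=cv2.erode(m.astype(np.uint8),np.ones((15,15)))>0
X=P[reg]
A=np.c_[X[:,:2],np.ones(len(X))];co=np.linalg.lstsq(A,X[:,2],rcond=None)[0]
print("plane",co,"tilt",np.degrees(np.arctan(np.hypot(*co[:2]))),"az",np.degrees(np.arctan2(co[1],co[0])),"res",np.std(X[:,2]-A@co),len(X))
cs,_=cv2.findContours(m.astype(np.uint8),0,1);c=max(cs,key=cv2.contourArea);print(cv2.minAreaRect(c),cv2.boxPoints(cv2.minAreaRect(c)))
# floor corners estimate in crop c2 (px = crop/5 + off)
for uv in ((285,125),(420,215),(235,475),(90,355)):
    print(uv)
big=cv2.resize(p[120:215,320:410].astype(np.float32)*2.2,None,fx=6,fy=6,interpolation=cv2.INTER_CUBIC).clip(0,255).astype(np.uint8)
cv2.imwrite("pics/tray_top.png",big[:,:,::-1])
q=np.load("pics/scene0.npz")["p"]
big=cv2.resize(q[245:320,190:265].astype(np.float32)*2.2,None,fx=7,fy=7,interpolation=cv2.INTER_CUBIC).clip(0,255).astype(np.uint8)
cv2.imwrite("pics/tray_sc.png",big[:,:,::-1])
E
```

```text
size [ 87.7 128.2] org [646.5 201.4] yaw 159.55 hand 1.0 gap 44.4 lug [642.2 199.6  46.5] 72
size [ 88.  128.2] org [464.2  35.8] yaw 165.4 hand 1.0 gap 45.3 lug [462.5  36.1  46.5] 61
size [ 87.8 128.2] org [438.4 296.3] yaw -157.45 hand -1.0 gap 44.8 lug [436.1 293.1  46.8] 72
plane [  0.27408443   1.30207929 217.6445035 ] tilt 53.07393204319303 az 78.11292321283935 res 76.82109153711485 1047
((364.1324462890625, 167.50540161132812), (41.686668395996094, 70.507080078125), 36.02737045288086) [[326.54056 183.75674]
 [368.01083 126.73514]
 [401.72433 151.25406]
 [360.25406 208.27567]]
(285, 125)
(420, 215)
(235, 475)
(90, 355)
```

View pics/tray_top.png

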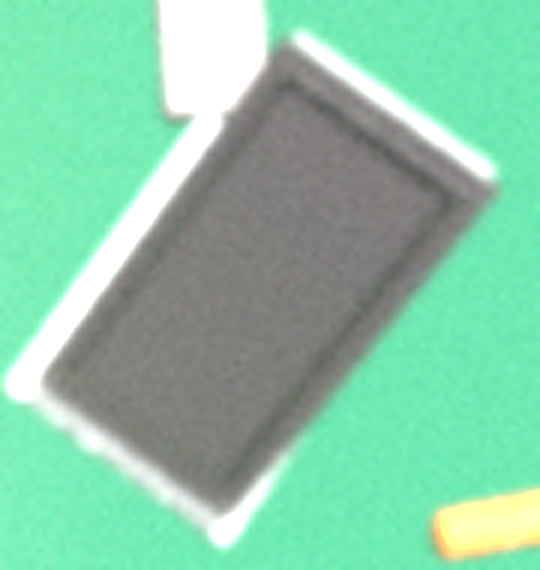

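View pics/tray_sc.png

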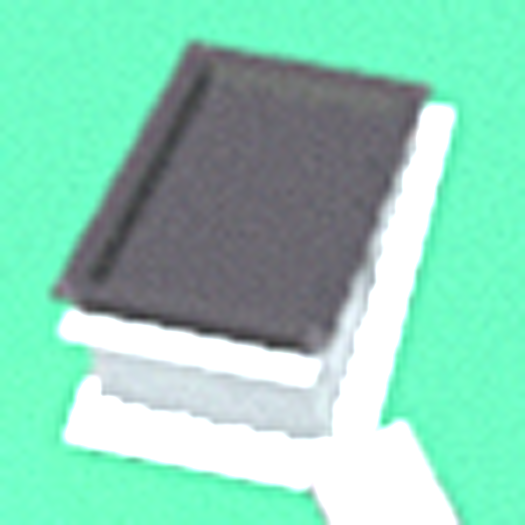

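The tray crops show the tray's rim and inner floor with its long axis running from lower-left (low end) to upper-right in the top view. A few depth holes spoiled the plane fit, so I'm refitting with valid readings only.

```bash
python3 - <<'E' 2>&1 | grep -v Depr
from h import *
for nm,poly in (("top",[(335,184),(368,136),(392,153),(356,202)]),("scene",[(208,282),(221,258),(244,261),(234,288)])):
    D=np.load(f"pics/{nm}0.npz");d=D["d"];P=cloud(nm,d)
    m=np.zeros(d.shape,np.uint8);cv2.fillConvexPoly(m,np.array(poly),1)
    m=(m>0)&(d>0)&(P[...,2]<200)&(P[...,2]>10)
    X=P[m]
    for it in range(3):
        A=np.c_[X[:,:2],np.ones(len(X))];co=np.linalg.lstsq(A,X[:,2],rcond=None)[0]
        r=X[:,2]-A@co;X=X[np.abs(r)<2.5*r.std()]
    print(nm,"plane",co,"tilt",np.degrees(np.arctan(np.hypot(*co[:2]))),"az",np.degrees(np.arctan2(co[1],co[0])),"res",r.std(),len(X),m.sum())
    # rim outline: cast onto depth: points on dark region
    p=D["p"]
# floor corners by eye in tray_top.png: /6+(320,120); intersect with floor plane
def onplane(n,u,v,co):
    a=ray(n,u,v,0.);b=ray(n,u,v,100.);f=lambda q:q[2]-co[0]*q[0]-co[1]*q[1]-co[2]
    s=f(a)/(f(a)-f(b));return a+s*(b-a)
D=np.load("pics/top0.npz");
E
```

```text
top plane [   0.46165213   -0.33416594 -256.25658362] tilt 29.678950358929864 az -35.89882108706954 res 2.1519164760432994 1686 1762
scene plane [   0.46723579   -0.33260544 -261.08673993] tilt 29.835526874095923 az -35.445459618656095 res 1.5483049073350186 709 722
```

```bash
python3 - <<'E' 2>&1 | grep -v Depr
from h import *
az=np.radians(-35.7);t=np.radians(30)
ex=np.array([np.cos(t)*np.cos(az),np.cos(t)*np.sin(az),np.sin(t)]);ey=np.array([-np.sin(az),np.cos(az),0]);ez=np.cross(ex,ey)
def onplane(n,u,v,p0):
    a=ray(n,u,v,0.);b=ray(n,u,v,100.);f=lambda q:(q-p0)@ez
    s=f(a)/(f(a)-f(b));return a+s*(b-a)
# plane: choose a point with z=78 on the fitted floor near the centre
cen={}
for nm,poly,box in (("top",[(335,184),(368,136),(392,153),(356,202)],(322,120,408,214)),("scene",[(208,282),(221,258),(244,261),(234,288)],(192,246,258,300))):
    D=np.load(f"pics/{nm}0.npz");d=D["d"];P=cloud(nm,d);p=D["p"]
    m=np.zeros(d.shape,np.uint8);cv2.fillConvexPoly(m,np.array(poly),1)
    m=(m>0)&(d>0)&(P[...,2]<200)&(P[...,2]>10)
    p0=np.median(P[m],0); h=np.median((P[m]-p0)@ez);p0=p0+h*ez
    # shift p0 in-plane to z=78
    p0=p0+ex*((78-p0[2])/ex[2]); print(nm,"z78 line point",p0.round(1))
    u0,v0,u1,v1=box;S=8
    big=cv2.resize(p[v0:v1,u0:u1].astype(np.float32).max(2),None,fx=S,fy=S,interpolation=cv2.INTER_CUBIC)
    mk=(big<76).astype(np.uint8);mk=cv2.morphologyEx(mk,cv2.MORPH_OPEN,np.ones((25,25)));mk=cv2.morphologyEx(mk,cv2.MORPH_CLOSE,np.ones((25,25)))
    cs,_=cv2.findContours(mk,0,1);c=max(cs,key=cv2.contourArea);cv2.imwrite(f"pics/mk_{nm}.png",mk*255)
    px=(c[:,0]+.5)/S-.5+[u0,v0]
    for hz in (12,):
        W=np.array([onplane(nm,a,b,p0+hz*ez)-p0 for a,b in px])
        T=np.c_[W@ex,W@ey].astype(np.float32)
        r=cv2.minAreaRect(T);bx=cv2.boxPoints(r)
        print(hz,"rect",r,"box",bx.round(1).tolist(), "x",T[:,0].min(),T[:,0].max(),"y",T[:,1].min(),T[:,1].max())
E
```

```text
top z78 line point [ 564.3 -220.6   78. ]
12 rect ((1.5305252075195312, 2.8954124450683594), (193.80950927734375, 113.71092987060547), 0.22019580006599426) box [[-95.5999984741211, 59.400001525878906], [-95.19999694824219, -54.29999923706055], [98.69999694824219, -53.599998474121094], [98.19999694824219, 60.099998474121094]] x -95.2757 98.46026 y -53.65744 60.101
scene z78 line point [ 569.9 -218.6   78. ]
12 rect ((1.0662994384765625, -1.161895751953125), (118.53414154052734, 204.98233032226562), 89.87338256835938) box [[-101.5999984741211, -60.20000076293945], [103.4000015258789, -60.70000076293945], [103.69999694824219, 57.900001525878906], [-101.30000305175781, 58.29999923706055]] x -101.47502 103.63298 y -60.548798 58.025806
```

```bash
python3 -c "
import cv2,numpy as np
a=cv2.imread('pics/mk_top.png');b=cv2.imread('pics/mk_scene.png')
a=cv2.resize(a,(380,400));b=cv2.resize(b,(380,400));cv2.imwrite('pics/mk.png',np.hstack([a,b]))"
```

```text
(no output)
```

View pics/mk.png

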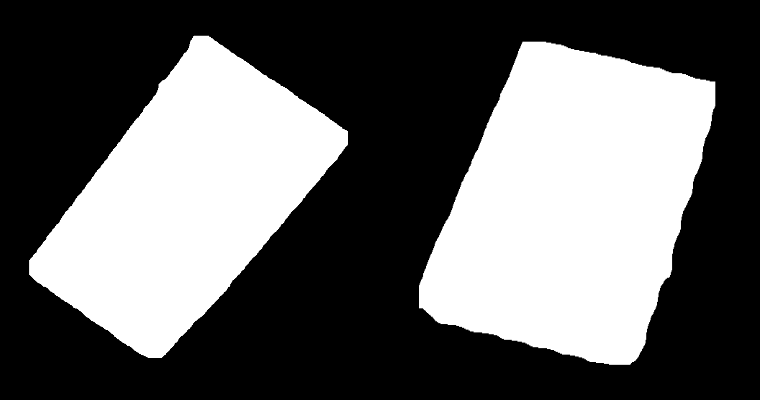

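```bash
cat >> h.py <<'E'
from scipy.spatial.transform import Rotation as Rn
def Rcur(o): return Rn.from_euler('xyz',o["ee_rot"],degrees=True).as_matrix()
AZ=-35.7;_a=np.radians(AZ);_t=np.radians(30)
TX=np.array([np.cos(_t)*np.cos(_a),np.cos(_t)*np.sin(_a),np.sin(_t)]);TY=np.array([-np.sin(_a),np.cos(_a),0]);TZ=np.cross(TX,TY);T0=np.array([568,-219.5,78.])
def tool(xdir,zdir): return np.c_[xdir,np.cross(zdir,xdir),zdir]
def delta(o,pos,Rt=None):
    R=Rcur(o); d=(np.asarray(pos)-o["position"])/1000
    if Rt is None: Rt=R
    rv=Rn.from_matrix(R.T@Rt).as_rotvec()
    print("rotvec(tool)",rv.round(4),"deg",np.degrees(np.linalg.norm(rv)).round(2))
    print("shift in present axes",(R.T@d).round(4)," in target axes",(Rt.T@d).round(4))
E
python3 - <<'E'
from h import *
o=bot.get_obs();R=Rcur(o)
print(R.round(3))
for yaw,pos in ((165.4,(463.7,35.9)),(159.55,(645.3,201))):
  for s in (1,-1):
    a=np.radians(yaw);by=s*np.array([-np.sin(a),np.cos(a),0]);Rt=tool(np.array([0,0,-1.]),by)
    print(yaw,s,by.round(3)); delta(o,[*pos,120],Rt)
E
```

```text
[[-0.001 -0.93   0.368]
 [-0.001  0.368  0.93 ]
 [-1.     0.    -0.001]]
165.4 1 [-0.252 -0.968  0.   ]
rotvec(tool) [ 3.0196e+00 -5.0000e-04  1.6000e-03] deg 173.01
shift in present axes [ 0.1185 -0.418  -0.3207]  in target axes [0.1182 0.3759 0.3693]
165.4 -1 [ 0.252  0.968 -0.   ]
rotvec(tool) [-0.122  -0.0011 -0.0003] deg 6.99
shift in present axes [ 0.1185 -0.418  -0.3207]  in target axes [ 0.1182 -0.3759 -0.3693]
159.55 1 [-0.349 -0.937  0.   ]
rotvec(tool) [ 3.1217e+00 -4.0000e-04  1.7000e-03] deg 178.86
shift in present axes [ 0.1182 -0.5261 -0.1003]  in target axes [0.1182 0.524  0.1109]
159.55 -1 [ 0.349  0.937 -0.   ]
rotvec(tool) [-0.0199 -0.0011 -0.0003] deg 1.14
shift in present axes [ 0.1182 -0.5261 -0.1003]  in target axes [ 0.1182 -0.524  -0.1109]
```

```bash
python3 -m jog '[[[-0.122,0,0,0,0,0,0.05],[0,0,0,0,-0.025,-0.0246,0.05],[0,0,0,0,-0.025,-0.0246,0.05],[0,0,0,0,-0.025,-0.0246,0.05],[0,0,0,0,-0.025,-0.0246,0.05],[0,0,0,0,-0.025,-0.0246,0.05],[0,0,0,0,-0.025,-0.0246,0.05],[0,0,0,0,-0.025,-0.0246,0.05],[0,0,0,0,-0.025,-0.0246,0.05],[0,0,0,0,-0.025,-0.0246,0.05]]]' 40
python3 -m jog '[[[0,0,0,0,-0.025,-0.0246,0.05],[0,0,0,0,-0.025,-0.0246,0.05],[0,0,0,0,-0.025,-0.0246,0.05],[0,0,0,0,-0.025,-0.0246,0.05],[0,0,0,0,-0.025,-0.0246,0.05],[0,0,0,0,-0.025,-0.0246,0.05],[0,0,0,0.04,0,0,0.05],[0,0,0,0.04,0,0,0.05],[0,0,0,0,0,0,0.05]]]'
python3 - <<'E'
from h import *
o=bot.get_obs();a=np.radians(165.4);Rt=tool(np.array([0,0,-1.]),-np.array([-np.sin(a),np.cos(a),0]))
delta(o,[463.7,35.9,15],Rt);print(o["position"],o["joint_positions"].round(1))
p,d=bot.get_image("scene");cv2.imwrite("pics/s1.png",cv2.resize(p[150:310,200:420,::-1],None,fx=3.5,fy=3.5,interpolation=cv2.INTER_CUBIC))
E
```

```text
clock: 1.1
position: [355.5, 215.9, 238.6]
ee_rot: [121.4, 90.0, -163.2]
ft_force: [0.5, 1.1, -0.0]
gripper_width: 49.9
clock: 2.0
position: [460.6, 36.8, 154.9]
ee_rot: [94.3, 89.5, 169.7]
ft_force: [0.2, -0.1, -0.2]
gripper_width: 50.0
rotvec(tool) [-0.0005 -0.0007 -0.0091] deg 0.52
shift in present axes [ 0.1398 -0.0045  0.    ]  in target axes [ 1.399e-01 -3.200e-03 -1.000e-04]
[460.62843779  36.76509875 154.86230163] [-10.   15.5 102.6   0.   62.4 -85.4]
```

View pics/s1.png

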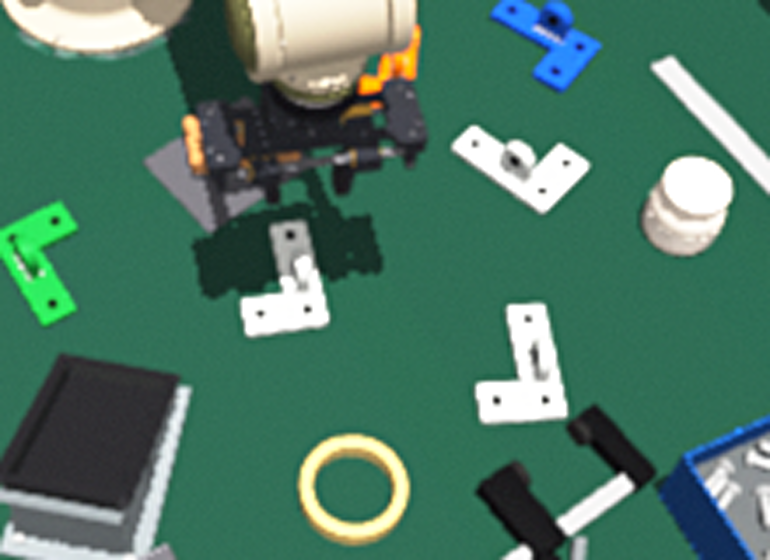

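The scene crop shows the gripper above the chosen bracket (lug at crop (298,272)) with its jaws either side of the lug and nothing in the way. I'm descending.

```bash
python3 -m jog '[[[0,0,0,0.03,-0.0032,0,0.05],[0,0,0,0.03,0,0,0.05],[0,0,0,0.02,0,0,0.05],[0,0,0,0.02,0,0,0.05],[0,0,0,0,0,0,0.05],[0,0,0,0,0,0,0.05]]]'
python3 - <<'E'
from h import *
o=bot.get_obs();a=np.radians(165.4);Rt=tool(np.array([0,0,-1.]),-np.array([-np.sin(a),np.cos(a),0]))
delta(o,[463.7,35.9,15],Rt);print(o["position"],o["ft_force"])
for n,s in(("scene",(slice(180,270),slice(225,325))),("top",(slice(150,250),slice(220,330)))):
  p,d=bot.get_image(n);cv2.imwrite(f"pics/{n}2.png",cv2.resize(p[s][:,:,::-1],None,fx=6,fy=6,interpolation=cv2.INTER_CUBIC))
E
```

```text
clock: 2.65
position: [467.3, 35.7, 60.5]
ee_rot: [-86.1, 89.9, -10.7]
ft_force: [0.6, 0.2, 0.9]
gripper_width: 49.8
rotvec(tool) [0.0004 0.0002 0.0023] deg 0.14
shift in present axes [ 0.0455  0.0036 -0.0007]  in target axes [ 0.0455  0.0035 -0.0007]
[467.27846769  35.72538581  60.52085165] [0.62229516 0.18735859 0.94662718]
```

View pics/scene2.png

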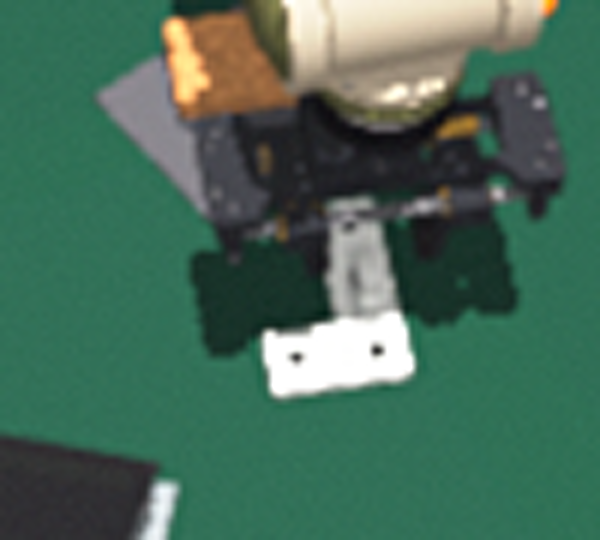

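The jaws straddle the lug (crop (360,290)) with room on both sides. I'm finishing the descent and gripping.

```bash
python3 -m jog '[[[0,0,0,0.02,0.0035,0,0.05],[0,0,0,0.015,0,0,0.05],[0,0,0,0.0095,0,0,0.05],[0,0,0,0,0,0,0.05],[0,0,0,0,0,0,0.0],[0,0,0,0,0,0,0.0],[0,0,0,0,0,0,0.0],[0,0,0,0,0,0,0.0],[0,0,0,0,0,0,0.0]]]' 40
python3 -m jog '[[[0,0,0,-0.01,0,0,0.0],[0,0,0,-0.03,0,0,0.0],[0,0,0,-0.04,0,0,0.0],[0,0,0,-0.04,0,0,0.0],[0,0,0,-0.04,0,0,0.0],[0,0,0,-0.02,0,0,0.0],[0,0,0,0,0,0,0.0],[0,0,0,0,0,0,0.0]]]'
```

```text
clock: 3.65
position: [462.9, 36.6, 14.4]
ee_rot: [-106.3, 90.0, -30.9]
ft_force: [-0.3, -2.0, 1.5]
gripper_width: 12.1
clock: 4.45
position: [462.2, 36.8, 193.5]
ee_rot: [91.6, 89.9, 167.0]
ft_force: [-0.1, 0.6, -2.9]
gripper_width: 11.4
```

```bash
python3 -m jog '[[[0.146,0,0,0,0,0,0],[0.146,0,0,0,0,0,0],[0.146,0,0,0,0,0,0],[0.146,0,0,0,0,0,0],[0.146,0,0,0,0,0,0],[0.146,0,0,0,0,0,0],[0.146,0,0,0,0,0,0],[0.146,0,0,0,0,0,0],[0.146,0,0,0,0,0,0],[0.146,0,0,0,0,0,0]]]'
python3 -m jog '[[[0.146,0,0,0,0,0,0],[0.146,0,0,0,0,0,0],[0.146,0,0,0,0,0,0],[0.146,0,0,0,0,0,0],[0.146,0,0,0,0,0,0],[0.146,0,0,0,0,0,0],[0.146,0,0,0,0,0,0],[0.146,0,0,0,0,0,0],[0.146,0,0,0,0,0,0],[0.146,0,0,0,0,0,0]]]'
python3 -m jog '[[[0.146,0,0,0,0,0,0],[0.146,0,0,0,0,0,0],[0.146,0,0,0,0,0,0],[0.152,0,0,0,0,0,0],[0,0,0,0,0,0,0],[0,0,0,0,0,0,0]]]'
python3 - <<'E'
from h import *
o=bot.get_obs();print(o["joint_positions"].round(1))
Rt=tool(-TZ,-TY)
delta(o,T0-29*TX-22*TY+90*TZ,Rt); print(T0-29*TX-22*TY+90*TZ)
E
```

```text
clock: 5.45
position: [461.9, 36.8, 192.3]
ee_rot: [178.7, 89.8, 170.1]
ft_force: [-0.0, -0.4, -2.2]
gripper_width: 11.4
clock: 6.45
position: [461.9, 36.8, 192.3]
ee_rot: [-97.3, 89.8, 170.5]
ft_force: [-0.3, 0.8, -2.3]
gripper_width: 11.7
clock: 7.05
position: [462.3, 36.7, 193.1]
ee_rot: [-64.2, 89.9, 170.4]
ft_force: [0.9, 0.1, -2.1]
gripper_width: 11.7
[-10.   12.8  99.7  -0.   67.6 115.4]
rotvec(tool) [ 0.006  -0.0006  0.5256] deg 30.11
shift in present axes [0.0515 0.1643 0.1693]  in target axes [0.1274 0.1172 0.1684]
[ 498.22307068 -196.4509992   141.44228634]
```

```bash
python3 -m jog '[[[0.006,0,0.1314,0,0,0,0],[0,0,0.1314,0,0,0,0],[0,0,0.1314,0,0,0,0],[0,0,0.1314,0,0,0,0],[0,0,0,0.005,0.0147,0.021,0],[0,0,0,0.005,0.0147,0.021,0],[0,0,0,0.01,0.0147,0.021,0],[0,0,0,0.01,0.0147,0.021,0],[0,0,0,0.01,0.0147,0.021,0],[0,0,0,0.01,0.0147,0.021,0]]]'
python3 -m jog '[[[0,0,0,0.01,0.0147,0.021,0],[0,0,0,0.01,0.0147,0.021,0],[0,0,0,0.02,0,0,0],[0,0,0,0.02,0,0,0],[0,0,0,0,0,0,0],[0,0,0,0,0,0,0],[0,0,0,0,0,0,0]]]'
python3 - <<'E'
from h import *
o=bot.get_obs();print(o["joint_positions"].round(1))
Rt=tool(-TZ,-TY)
delta(o,T0-29*TX-22*TY+70*TZ,Rt)
for n,s in(("scene",(slice(210,320),slice(180,300))),("top",(slice(100,230),slice(300,420)))):
  p,d=bot.get_image(n);np.savez(f"pics/{n}3.npz",p=p,d=d);cv2.imwrite(f"pics/{n}3.png",cv2.resize(p[s][:,:,::-1],None,fx=5,fy=4.5,interpolation=cv2.INTER_CUBIC))
E
```

```text
clock: 8.05
position: [470.5, -125.9, 194.5]
ee_rot: [89.8, 60.0, -35.9]
ft_force: [0.4, 1.0, -1.3]
gripper_width: 11.6
clock: 8.75
position: [491.2, -191.2, 158.7]
ee_rot: [90.0, 59.8, -35.9]
ft_force: [-0.5, 0.8, -2.7]
gripper_width: 11.7
[-33.4  11.4 113.4  -2.9  25.2  94.7]
rotvec(tool) [-0.0023  0.0015 -0.0027] deg 0.22
shift in present axes [ 0.0393 -0.0012  0.0001]  in target axes [ 0.0393 -0.0011  0.0002]
```

View pics/scene3.png

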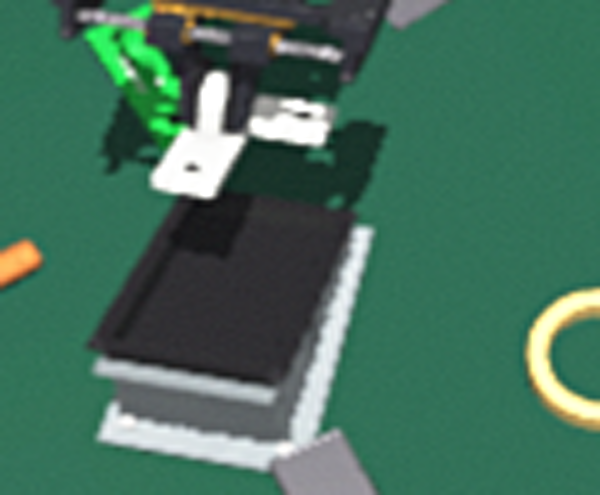

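View pics/top3.png

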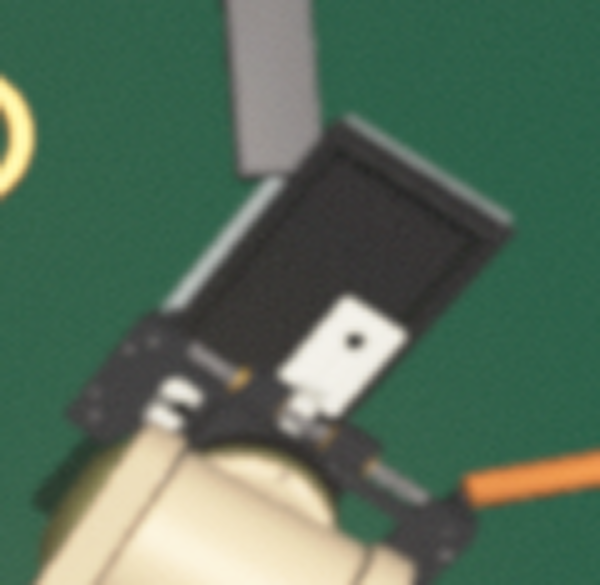

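Both views show the bracket held flat and square above the low half of the tray, long leg up the slope. I'm measuring its leg tip in the hand to get the grasp offset.

```bash
cat >> h.py <<'E'
def onp(n,u,v,hz):
    p0=T0+hz*TZ;a=ray(n,u,v,0.);b=ray(n,u,v,100.);f=lambda q:(q-p0)@TZ
    s=f(a)/(f(a)-f(b));return a+s*(b-a)
def tray(X): X=np.asarray(X)-T0; return np.stack([X@TX,X@TY,X@TZ],-1)
E
python3 - <<'E'
from h import *
o=bot.get_obs();tc=tray(o["position"]);print("TCP tray",tc.round(1))
for n,box in (("top",(355,163,385,192)),("scene",(208,236,232,255))):
    p=np.load(f"pics/{n}3.npz")["p"];u0,v0,u1,v1=box;S=8
    big=cv2.resize(p[v0:v1,u0:u1].astype(np.float32).min(2),None,fx=S,fy=S,interpolation=cv2.INTER_CUBIC)
    m=(big>150).astype(np.uint8);cs,_=cv2.findContours(m,0,1);c=max(cs,key=cv2.contourArea)
    px=(c[:,0]+.5)/S-.5+[u0,v0]
    T=np.array([tray(onp(n,a,b,tc[2]-14.4+10))[:2]-tc[:2] for a,b in px])
    k=(T[:,0]>35)&(T[:,0]<58)
    print(n,"x max",np.percentile(T[:,0],99).round(1),"y",np.percentile(T[k,1],[3,97]).round(1))
E
```

```text
TCP tray [-27.8 -21.8 109.4]
top x max 67.4 y [-18.9  18.9]
scene x max 78.5 y [-20.5  19. ]
```

```bash
python3 -m jog '[[[0,0,0,0.02,0,0,0],[0,0,0,0.02,0,0,0],[0,0,0,0.02,0,0,0],[0,0,0,0.015,0,0,0],[0,0,0,0.008,0,0,0],[0,0,0,0,0,0,0],[0,0,0,0,0,0,0]]]'
python3 - <<'E'
from h import *
o=bot.get_obs();print("TCP tray",tray(o["position"]).round(1),o["ft_force"].round(1))
for n,s in(("scene",(slice(210,320),slice(180,300))),("top",(slice(100,230),slice(300,420)))):
  p,d=bot.get_image(n);np.savez(f"pics/{n}4.npz",p=p,d=d);cv2.imwrite(f"pics/{n}4.png",cv2.resize(p[s][:,:,::-1],None,fx=5,fy=4.5,interpolation=cv2.INTER_CUBIC))
E
```

```text
clock: 9.55
position: [525.1, -215.8, 86.9]
ee_rot: [90.0, 59.8, -35.9]
ft_force: [0.8, 0.4, -1.9]
gripper_width: 11.7
TCP tray [-27.6 -22.   26.2] [ 0.8  0.4 -1.9]
```

View pics/scene4.png

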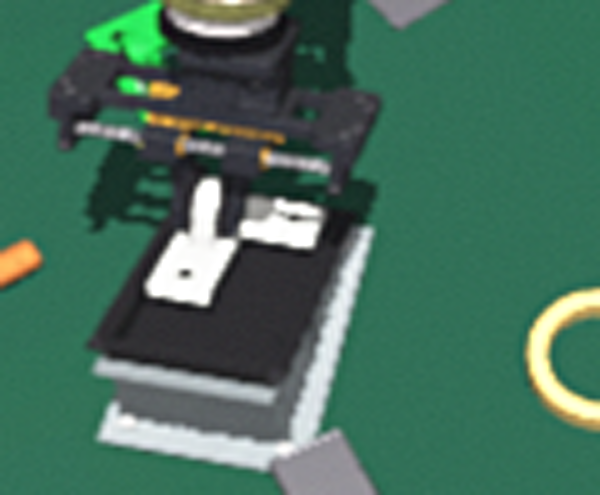

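View pics/top4.png

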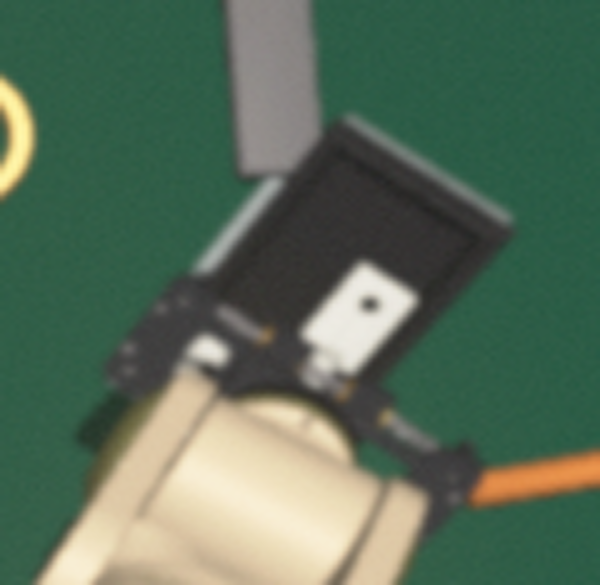

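The bracket hangs about 12 mm over the floor, inside both side walls (top crop: leg (310–415, 262–370)). I'm lowering slowly and watching the force.

```bash
python3 -m jog '[[[0,0,0,0.003,0,0,0],[0,0,0,0.003,0,0,0],[0,0,0,0.002,0,0,0],[0,0,0,0.001,0,0,0],[0,0,0,0.001,0,0,0],[0,0,0,0,0,0,0]]]'
python3 -c "
from h import *
o=bot.get_obs();print('TCP tray',tray(o['position']).round(1),'F tray',(np.array([TX,TY,TZ])@o['ft_force']).round(1))"
python3 -m jog '[[[0,0,0,0.001,0,0,0],[0,0,0,0.0,0,0,0]]]'
python3 -c "
from h import *
o=bot.get_obs();print('TCP tray',tray(o['position']).round(1),'F tray',(np.array([TX,TY,TZ])@o['ft_force']).round(1))"
```

```text
clock: 10.25
position: [529.0, -218.8, 77.4]
ee_rot: [90.0, 59.9, -35.9]
ft_force: [0.1, 0.5, -1.6]
gripper_width: 11.7
TCP tray [-28.  -22.2  15.5] F tray [-1.   0.5 -1.3]
clock: 10.45
position: [529.5, -219.1, 76.6]
ee_rot: [90.0, 59.9, -35.9]
ft_force: [0.1, 0.3, -2.6]
gripper_width: 11.8
TCP tray [-28.  -22.2  14.6] F tray [-1.4  0.3 -2.2]
```

```bash
cat > f.py <<'E'
from h import *
o=bot.get_obs();print('TCP tray',tray(o['position']).round(1),'F tray',(np.array([TX,TY,TZ])@o['ft_force']).round(1),round(o['clock'],2))
E
for i in 1 2; do :; done
python3 -m jog '[[[0,0,0,0.001,0,0,0],[0,0,0,0.0,0,0,0]]]' >/dev/null; python3 f.py
python3 -m jog '[[[0,0,0,0.0008,0,0,0],[0,0,0,0.0,0,0,0]]]' >/dev/null; python3 f.py
```

```text
TCP tray [-27.9 -22.2  14.1] F tray [-3.  -1.   6.3] 10.65
TCP tray [-27.9 -22.1  14. ] F tray [-6.2 -2.2 23.9] 10.85
```

Floor contact at TCP z ≈ 14, as expected. I'll ease off a little and slide it down to the low wall.

```bash
python3 -m jog '[[[0,0,0,-0.0008,0,0,0],[0,0,0,0.0,-0.001,0,0],[0,0,0,0,-0.001,0,0],[0,0,0,0,0,0,0]]]' >/dev/null; python3 f.py
python3 -m jog '[[[0,0,0,0,-0.001,0,0],[0,0,0,0,0,0,0]]]' >/dev/null; python3 f.py
python3 -m jog '[[[0,0,0,0,-0.001,0,0],[0,0,0,0,0,0,0]]]' >/dev/null; python3 f.py
```

```text
TCP tray [-28.6 -22.1  14.1] F tray [ 2.1 -1.1  6.6] 11.25
TCP tray [-29.2 -22.1  14.1] F tray [3.1 0.2 5.1] 11.45
TCP tray [-29.3 -22.1  14.2] F tray [ 5.3 -0.1  4. ] 11.65
```

```bash
python3 -m jog '[[[0,0,0,0,-0.001,0,0],[0,0,0,0,0,0,0]]]' >/dev/null; python3 f.py
python3 -m jog '[[[0,0,0,0,-0.001,0,0],[0,0,0,0,0,0,0]]]' >/dev/null; python3 f.py
```

```text
TCP tray [-29.4 -22.2  14.4] F tray [ 6.7 -0.8  5. ] 11.85
TCP tray [-29.5 -22.2  14.5] F tray [ 9.4 -0.6  5.2] 12.05
```

Wall contact is at x ≈ −29.4, giving 9 N along the slope. I'll relax by 2 mm, open a little so the fingers stay clear of the side wall, and retract square off the floor.

```bash
python3 -m jog '[[[0,0,0,0,0.002,0,0],[0,0,0,0,0,0,0],[0,0,0,0,0,0,0.018],[0,0,0,0,0,0,0.02],[0,0,0,0,0,0,0.02]]]'; python3 f.py
python3 -m jog '[[[0,0,0,-0.01,0,0,0.02],[0,0,0,-0.02,0,0,0.022],[0,0,0,-0.03,0,0,0.04],[0,0,0,-0.04,0,0,0.05],[0,0,0,-0.04,0,0,0.05],[0,0,0,0,0,0,0.05]]]'
python3 - <<'E'
from h import *
for n,s in(("scene",(slice(210,320),slice(180,300))),("top",(slice(100,230),slice(300,420)))):
  p,d=bot.get_image(n);np.savez(f"pics/{n}5.npz",p=p,d=d);cv2.imwrite(f"pics/{n}5.png",cv2.resize(p[s][:,:,::-1],None,fx=5,fy=4.5,interpolation=cv2.INTER_CUBIC))
E
```

```text
clock: 12.55
position: [526.8, -217.2, 73.4]
ee_rot: [90.0, 59.9, -35.9]
ft_force: [0.0, 0.9, -0.7]
gripper_width: 19.8
TCP tray [-32.5 -22.2  13.4] F tray [-0.8  0.8 -0.4] 12.55
clock: 13.15
position: [470.2, -175.7, 199.7]
ee_rot: [90.1, 59.4, -35.8]
ft_force: [0.6, -0.4, 0.2]
gripper_width: 49.4
```

View pics/scene5.png

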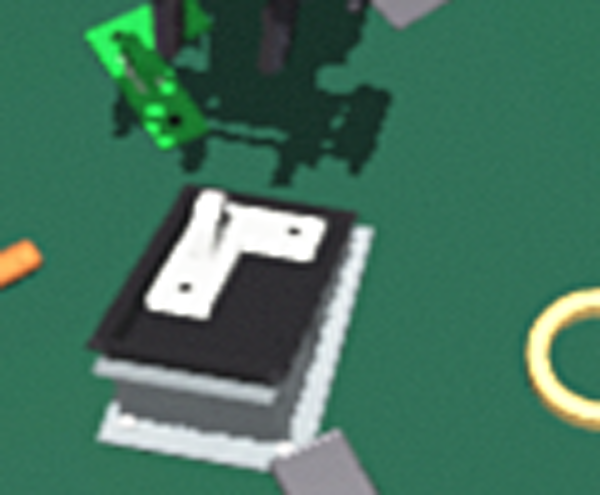

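View pics/top5.png

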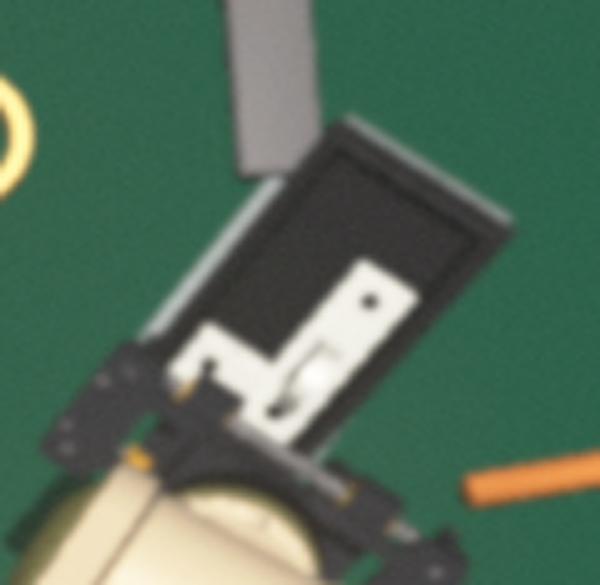

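The first bracket lies flat, with its foot on the low wall and its leg up the right side (scene crop (145–325, 190–320)). Next is the second bracket.

Run:
```python
from h import *
o=bot.get_obs();a=np.radians(159.55);by=np.array([-np.sin(a),np.cos(a),0]);print(o["joint_positions"].round(1))
Rt=tool(np.array([0,0,-1.]),by);delta(o,[645.3,201,120],Rt)
# first bracket leg tip
p=np.load("pics/top5.npz")["p"];u0,v0,u1,v1=(355,155,388,190);S=8
big=cv2.resize(p[v0:v1,u0:u1].astype(np.float32).min(2),None,fx=S,fy=S,interpolation=cv2.INTER_CUBIC)
m=(big>150).astype(np.uint8);cs,_=cv2.findContours(m,0,1);c=max(cs,key=cv2.contourArea)
px=(c[:,0]+.5)/S-.5+[u0,v0]
T=np.array([tray(onp("top",a,b,10))[:2] for a,b in px]);k=(T[:,0]>10)&(T[:,0]<28)
print("leg tip x",np.percentile(T[:,0],99),"y",np.percentile(T[k,1],[3,97]))
```

```text
[-33.3   4.9 114.4  -2.6  30.5  94.6]
rotvec(tool) [-0.2639  0.0707 -0.5241] deg 33.86
shift in present axes [ 0.0257 -0.1067 -0.4081]  in target axes [ 0.0756  0.0325 -0.4145]
leg tip x 38.36929957257004 y [-41.47330979  -3.12714904]
```

```bash
python3 -m jog '[[[-0.066,0.0177,-0.131,0,0,0,0.05],[-0.066,0.0177,-0.131,0,0,0,0.05],[-0.066,0.0177,-0.131,0,0,0,0.05],[-0.066,0.0177,-0.131,0,0,0,0.05],[0,0,0,0,0.0025,-0.0319,0.05],[0,0,0,0,0.0025,-0.0319,0.05],[0,0,0,0,0.0025,-0.0319,0.05],[0,0,0,0,0.0025,-0.0319,0.05],[0,0,0,0,0.0025,-0.0319,0.05],[0,0,0,0,0.0025,-0.0319,0.05]]]'
python3 -m jog '[[[0,0,0,0,0.0025,-0.0319,0.05],[0,0,0,0,0.0025,-0.0319,0.05],[0,0,0,0,0.0025,-0.0319,0.05],[0,0,0,0,0.0025,-0.0319,0.05],[0,0,0,0,0.0025,-0.0319,0.05],[0,0,0,0,0.0025,-0.0319,0.05],[0,0,0,0,0.0025,-0.0319,0.05],[0,0,0,0,0,0,0.05],[0,0,0,0,0,0,0.05]]]'
cat > g.py <<'E'
from h import *
import sys
o=bot.get_obs();a=np.radians(159.55);by=np.array([-np.sin(a),np.cos(a),0])
Rt=tool(np.array([0,0,-1.]),by);delta(o,[645.3,201,float(sys.argv[1])],Rt)
E
python3 g.py 120
```

```text
clock: 14.25
position: [551.3, -0.9, 193.1]
ee_rot: [-89.3, 89.7, 160.3]
ft_force: [-0.6, -0.6, 0.3]
gripper_width: 49.8
clock: 15.15
position: [645.3, 201.0, 192.7]
ee_rot: [-72.6, 89.7, 177.0]
ft_force: [-0.5, 0.3, -0.4]
gripper_width: 50.0
rotvec(tool) [0.0005 0.0013 0.0043] deg 0.26
shift in present axes [ 0.0727  0.0003 -0.0001]  in target axes [0.0727 0.     0.    ]
```

```bash
python3 -m jog '[[[0,0,0.0043,0.04,0,0,0.05],[0,0,0,0.04,0,0,0.05],[0,0,0,0.03,0,0,0.05],[0,0,0,0.02,0,0,0.05],[0,0,0,0,0,0,0.05],[0,0,0,0,0,0,0.05]]]'
python3 g.py 14.4
python3 - <<'E'
from h import *
for n,s in(("scene",(slice(190,290),slice(290,410))),):
  p,d=bot.get_image(n);cv2.imwrite(f"pics/{n}6.png",cv2.resize(p[s][:,:,::-1],None,fx=5,fy=5,interpolation=cv2.INTER_CUBIC))
E
```

```text
clock: 15.75
position: [645.9, 200.1, 65.5]
ee_rot: [96.1, 89.8, -14.4]
ft_force: [-0.3, -0.5, -0.0]
gripper_width: 50.1
rotvec(tool) [-0.001  -0.0003 -0.0028] deg 0.17
shift in present axes [ 0.0511 -0.001  -0.0006]  in target axes [ 0.0511 -0.0009 -0.0006]
```

View pics/scene6.png

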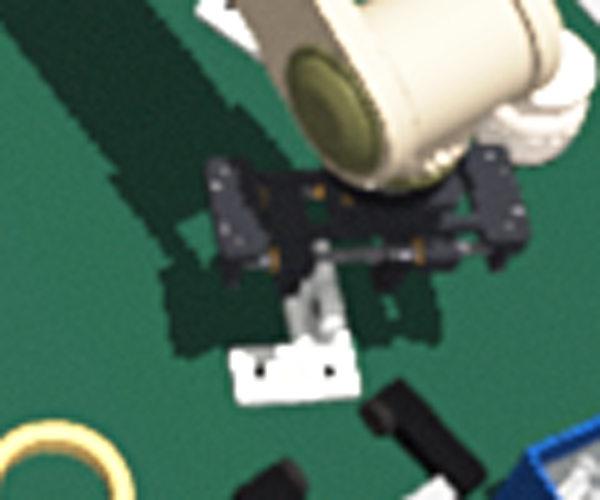

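Run:
```python
from h import *
f=lambda X:((proj("scene",X)-[290,190])*5).round(0)
o=bot.get_obs();R=Rcur(o)
print("lug top",f([645.3,201,50]),"lug mid",f([645.3,201,30]),"tips",f(o["position"]+R[:,2]*25),f(o["position"]-R[:,2]*25))
a=np.radians(159.55);ex=np.array([np.cos(a),np.sin(a),0]);ey=np.array([-np.sin(a),np.cos(a),0])
for x,y in((-52,-18),(-52,62),(-14,62),(-14,18)): print(f(np.array([645.3,201,10])+x*ex+y*ey))
```

```text
lug top [329. 293.] lug mid [323. 308.] tips [296. 285.] [372. 281.]
[359. 391.]
[239. 398.]
[229. 346.]
[295. 342.]
```

The projected foot corners ((359,391), (239,398)) match the picture to within a pixel, and the lug is centred between the fingertips. Now I go down and grip.

```bash
python3 -m jog '[[[0,0,0,0.02,-0.001,0,0.05],[0,0,0,0.02,0,0,0.05],[0,0,0,0.011,0,0,0.05],[0,0,0,0,0,0,0.05],[0,0,0,0,0,0,0.0],[0,0,0,0,0,0,0.0],[0,0,0,0,0,0,0.0],[0,0,0,0,0,0,0.0],[0,0,0,0,0,0,0.0]]]' 40
python3 -m jog '[[[0,0,0,-0.01,0,0,0.0],[0,0,0,-0.03,0,0,0.0],[0,0,0,-0.04,0,0,0.0],[0,0,0,-0.04,0,0,0.0],[0,0,0,-0.04,0,0,0.0],[0,0,0,-0.04,0,0,0.0],[0,0,0,0,0,0,0.0],[0,0,0,0,0,0,0.0]]]'
python3 - <<'E'
from h import *
o=bot.get_obs();print(o["joint_positions"].round(1))
Rt=tool(-TZ,-TY*-1)   # s=+1: tool z = bracket y = -TY
Rt=tool(-TZ,-TY)
delta(o,T0+30*TX+22*TY+90*TZ,Rt)
E
```

```text
clock: 16.7
position: [645.0, 201.3, 14.3]
ee_rot: [99.7, 89.8, -10.8]
ft_force: [-0.1, -3.4, 1.0]
gripper_width: 12.0
clock: 17.5
position: [644.2, 201.4, 214.4]
ee_rot: [102.1, 89.8, -8.3]
ft_force: [0.7, -0.7, -3.0]
gripper_width: 11.9
[ 7.500e+00  3.850e+01  5.780e+01 -1.000e-01  8.350e+01  1.179e+02]
rotvec(tool) [ 0.2596 -0.0708  0.5173] deg 33.41
shift in present axes [0.0434 0.063  0.3949]  in target axes [0.12   0.1209 0.3643]
```

```bash
python3 -m jog '[[[0.065,-0.0177,0.1293,0,0,0,0],[0.065,-0.0177,0.1293,0,0,0,0],[0.065,-0.0177,0.1293,0,0,0,0],[0.065,-0.0177,0.1293,0,0,0,0],[0,0,0,0,0.0101,0.0304,0],[0,0,0,0,0.0101,0.0304,0],[0,0,0,0,0.0101,0.0304,0],[0,0,0,0,0.0101,0.0304,0],[0,0,0,0,0.0101,0.0304,0],[0,0,0,0,0.0101,0.0304,0]]]'
python3 -m jog '[[[0,0,0,0,0.0101,0.0304,0],[0,0,0,0,0.0101,0.0304,0],[0,0,0,0,0.0101,0.0304,0],[0,0,0,0,0.0101,0.0304,0],[0,0,0,0,0.0101,0.0304,0],[0,0,0,0.02,0.01,0.03,0],[0,0,0,0.03,0,0,0],[0,0,0,0.03,0,0,0],[0,0,0,0,0,0,0],[0,0,0,0,0,0,0]]]'
python3 - <<'E'
from h import *
o=bot.get_obs();print(o["joint_positions"].round(1),tray(o["position"]).round(1))
delta(o,T0+28.5*TX+22*TY+80*TZ,tool(-TZ,-TY))
for n,s in(("scene",(slice(210,320),slice(180,300))),("top",(slice(100,230),slice(300,420)))):
  p,d=bot.get_image(n);np.savez(f"pics/{n}7.npz",p=p,d=d);cv2.imwrite(f"pics/{n}7.png",cv2.resize(p[s][:,:,::-1],None,fx=5,fy=4.5,interpolation=cv2.INTER_CUBIC))
E
```

```text
clock: 18.5
position: [579.0, 21.7, 242.3]
ee_rot: [89.7, 60.2, -36.0]
ft_force: [0.4, 0.3, -1.6]
gripper_width: 11.8
clock: 19.5
position: [548.6, -178.5, 204.4]
ee_rot: [89.9, 60.2, -35.8]
ft_force: [0.4, 0.5, -1.0]
gripper_width: 11.9
[-28.   13.9 101.9  -6.8  34.8 102.3] [ 28.8  21.9 129.3]
rotvec(tool) [0.0001 0.0008 0.0035] deg 0.21
shift in present axes [ 0.0493 -0.0001 -0.0001]  in target axes [ 0.0493 -0.0003 -0.0001]
```

View pics/scene7.png

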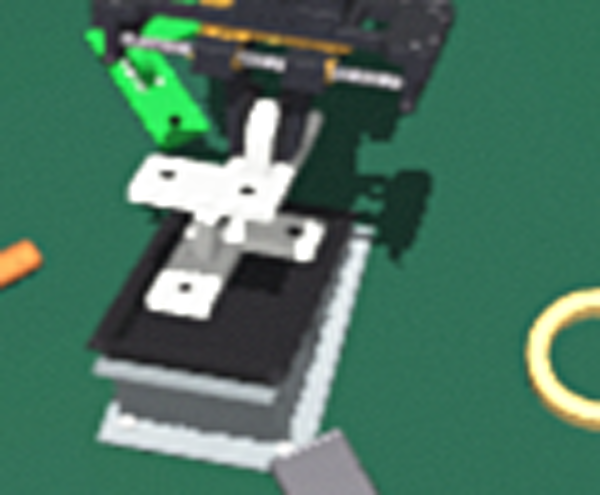

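View pics/top7.png

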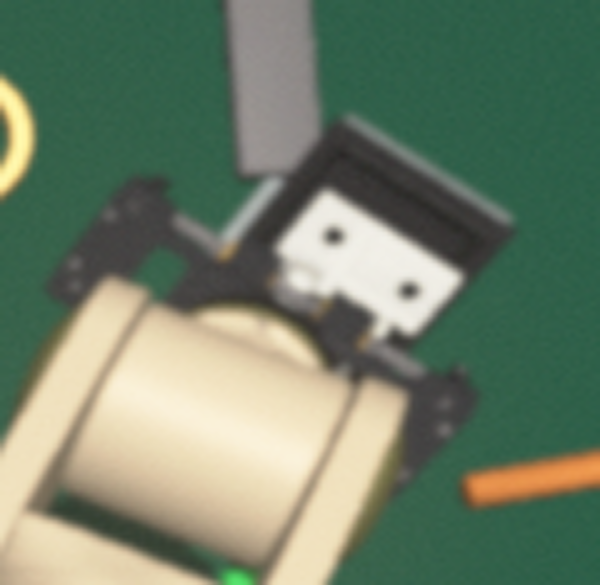

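The second bracket is held square, foot towards the high wall (top crop, foot (280–465, 190–335)). I'm measuring where its foot sits relative to the TCP.

Run:
```python
from h import *
tc=np.array([28.8,21.9,129.3])
p=np.load("pics/top7.npz")["p"];u0,v0,u1,v1=(352,138,398,178);S=8
big=cv2.resize(p[v0:v1,u0:u1].astype(np.float32).min(2),None,fx=S,fy=S,interpolation=cv2.INTER_CUBIC)
m=(big>150).astype(np.uint8);cs,_=cv2.findContours(m,0,1);c=max(cs,key=cv2.contourArea)
px=(c[:,0]+.5)/S-.5+[u0,v0]
T=np.array([tray(onp("top",a,b,tc[2]-4.4))-tc for a,b in px]);k=(T[:,0]>25)&(T[:,0]<45)
print("x",np.percentile(T[:,0],[1,97,99]).round(1),"y",np.percentile(T[k,1],[3,97]).round(1))
k=(T[:,1]<-20)&(T[:,1]>-50);print("foot x range",np.percentile(T[k,0],[5,95]))
```

```text
x [ 1.8 56.2 56.3] y [-62.6  19.1]
foot x range [ 5.95742825 56.25429291]
```

```bash
python3 -m jog '[[[0,0,0,0.02,-0.0033,0,0],[0,0,0,0.025,0,0,0],[0,0,0,0.025,0,0,0],[0,0,0,0.02,0,0,0],[0,0,0,0.01,0,0,0],[0,0,0,0,0,0,0],[0,0,0,0,0,0,0]]]'
python3 f.py
python3 - <<'E'
from h import *
for n,s in(("scene",(slice(210,320),slice(180,300))),("top",(slice(100,230),slice(300,420)))):
  p,d=bot.get_image(n);np.savez(f"pics/{n}8.npz",p=p,d=d);cv2.imwrite(f"pics/{n}8.png",cv2.resize(p[s][:,:,::-1],None,fx=5,fy=4.5,interpolation=cv2.INTER_CUBIC))
E
```

```text
clock: 20.3
position: [587.6, -206.4, 118.3]
ee_rot: [90.0, 60.0, -35.7]
ft_force: [0.2, -0.5, -1.7]
gripper_width: 11.7
TCP tray [27.3 22.1 30.8] F tray [-0.5 -0.3 -1.7] 20.3
```

View pics/scene8.png

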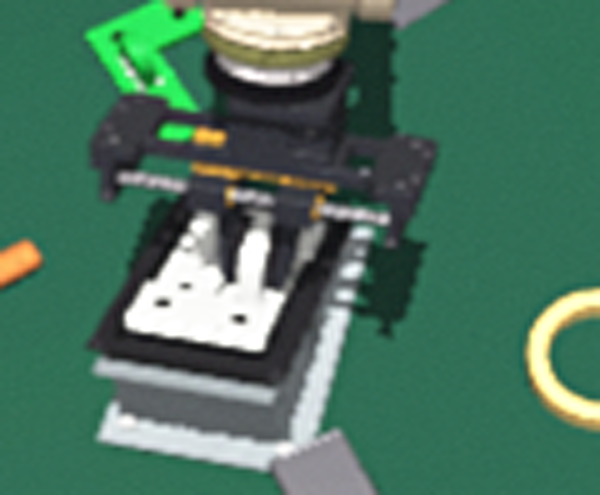

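View pics/top8.png

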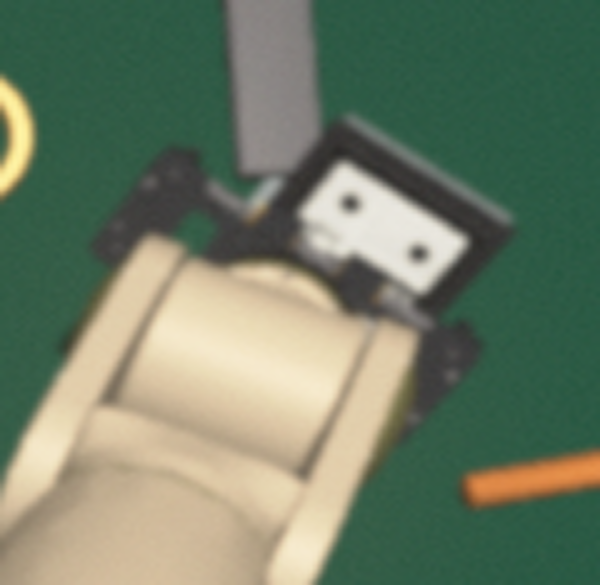

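The bracket is above the floor's high end, inside the rim (top crop, foot (300–470, 160–300)). I'll lower in small steps; contact near z = 24 would mean it is riding on the first bracket.

```bash
python3 -m jog '[[[0,0,0,0.003,-0.0015,0,0],[0,0,0,0.002,0,0,0],[0,0,0,0,0,0,0]]]'>/dev/null;python3 f.py
python3 -m jog '[[[0,0,0,0.002,0,0,0],[0,0,0,0.001,0,0,0],[0,0,0,0,0,0,0]]]'>/dev/null;python3 f.py
```

```text
TCP tray [25.  21.9 24.6] F tray [-0.8 -1.3 -1.7] 20.7
TCP tray [25.1 21.9 21.6] F tray [-1.6 -0.5 -1.9] 21.0
```

```bash
python3 -m jog '[[[0,0,0,0.0015,0,0,0],[0,0,0,0.0015,0,0,0],[0,0,0,0,0,0,0]]]'>/dev/null;python3 f.py
python3 -m jog '[[[0,0,0,0.0015,0,0,0],[0,0,0,0,0,0,0]]]'>/dev/null;python3 f.py
```

```text
TCP tray [25.1 21.8 18.5] F tray [-0.8  0.1 -1.5] 21.3
TCP tray [25.1 21.9 17.1] F tray [-1.  -0.1 -2. ] 21.5
```

It passed the first bracket's top without contact. I'm continuing to the floor.

```bash
python3 -m jog '[[[0,0,0,0.0012,0,0,0],[0,0,0,0.0008,0,0,0],[0,0,0,0,0,0,0]]]'>/dev/null;python3 f.py
python3 -m jog '[[[0,0,0,0.0008,0,0,0],[0,0,0,0,0,0,0]]]'>/dev/null;python3 f.py
python3 -m jog '[[[0,0,0,0.0005,0,0,0],[0,0,0,0,0,0,0]]]'>/dev/null;python3 f.py
```

```text
TCP tray [25.1 21.9 15.1] F tray [-1.2 -0.1 -1.1] 21.8
TCP tray [25.1 21.9 14.4] F tray [-1.4  0.6 -1. ] 22.0
TCP tray [25.2 21.9 14. ] F tray [-1.3 -0.3 -0.2] 22.2
```

```bash
python3 -m jog '[[[0,0,0,0.0006,0,0,0],[0,0,0,0,0,0,0]]]'>/dev/null;python3 f.py
python3 -m jog '[[[0,0,0,0.0005,0,0,0],[0,0,0,0,0,0,0]]]'>/dev/null;python3 f.py
```

```text
TCP tray [25.3 21.9 13.9] F tray [-3.6 -0.2  6.8] 22.4
TCP tray [25.2 21.9 13.8] F tray [-5.3 -1.9 16.3] 22.6
```

Floor contact at z ≈ 13.9, so it lies flat on the floor. I'll ease off and slide it down to the first bracket.

```bash
python3 -m jog '[[[0,0,0,-0.0005,0,0,0],[0,0,0,0,-0.001,0,0],[0,0,0,0,-0.001,0,0],[0,0,0,0,0,0,0]]]'>/dev/null;python3 f.py
python3 -m jog '[[[0,0,0,0,-0.001,0,0],[0,0,0,0,0,0,0]]]'>/dev/null;python3 f.py
python3 -m jog '[[[0,0,0,0,-0.001,0,0],[0,0,0,0,0,0,0]]]'>/dev/null;python3 f.py
```

```text
TCP tray [24.3 22.  13.8] F tray [ 0.7 -0.6  5.9] 23.0
TCP tray [23.3 22.  13.8] F tray [ 0.9 -0.1  6.1] 23.2
TCP tray [22.4 22.  13.9] F tray [2.4 0.1 5.1] 23.4
```

```bash
python3 -m jog '[[[0,0,0,0,-0.001,0,0],[0,0,0,0,0,0,0]]]'>/dev/null;python3 f.py
python3 -m jog '[[[0,0,0,0,-0.001,0,0],[0,0,0,0,0,0,0]]]'>/dev/null;python3 f.py
python3 -m jog '[[[0,0,0,0,-0.001,0,0],[0,0,0,0,0,0,0]]]'>/dev/null;python3 f.py
```

```text
TCP tray [21.4 22.  13.8] F tray [ 1.6 -0.5  5.4] 23.6
TCP tray [20.5 22.  13.9] F tray [2.8 0.1 5. ] 23.8
TCP tray [20.3 22.1 13.9] F tray [7.2 0.5 2.5] 24.0
```

Contact with the first bracket at x ≈ 20.4, as predicted. Releasing and retracting.

```bash
python3 -m jog '[[[0,0,0,0,0.0008,0,0],[0,0,0,0,0,0,0],[0,0,0,0,0,0,0.018],[0,0,0,0,0,0,0.02],[0,0,0,0,0,0,0.02]]]'; python3 f.py
python3 -m jog '[[[0,0,0,-0.01,0,0,0.02],[0,0,0,-0.02,0,0,0.022],[0,0,0,-0.03,0,0,0.04],[0,0,0,-0.04,0,0,0.05],[0,0,0,-0.04,0,0,0.05],[0,0,0,-0.03,-0.04,0,0.05],[0,0,0,-0.0,-0.045,0,0.05],[0,0,0,0,-0.045,0,0.05],[0,0,0,0,-0.03,0,0.05],[0,0,0,0,0,0,0.05]]]'
python3 - <<'E'
from h import *
for n,s in(("scene",(slice(210,320),slice(180,300))),("top",(slice(100,230),slice(300,420)))):
  p,d=bot.get_image(n);np.savez(f"pics/{n}9.npz",p=p,d=d);cv2.imwrite(f"pics/{n}9.png",cv2.resize(p[s][:,:,::-1],None,fx=5,fy=4.5,interpolation=cv2.INTER_CUBIC));cv2.imwrite(f"pics/{n}9full.png",p[:,:,::-1])
E
```

```text
clock: 24.5
position: [588.3, -207.2, 98.4]
ee_rot: [89.9, 60.1, -35.8]
ft_force: [1.0, 0.7, 0.3]
gripper_width: 19.9
TCP tray [18.3 21.8 13. ] F tray [0.5 1.2 0. ] 24.5
clock: 25.5
position: [404.3, -74.9, 164.8]
ee_rot: [89.8, 60.2, -35.8]
ft_force: [0.3, -0.6, 0.7]
gripper_width: 50.1
```

View pics/scene9.png

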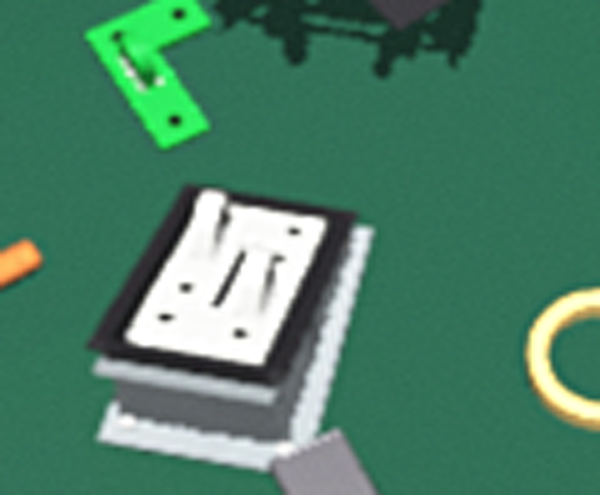

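View pics/top9.png

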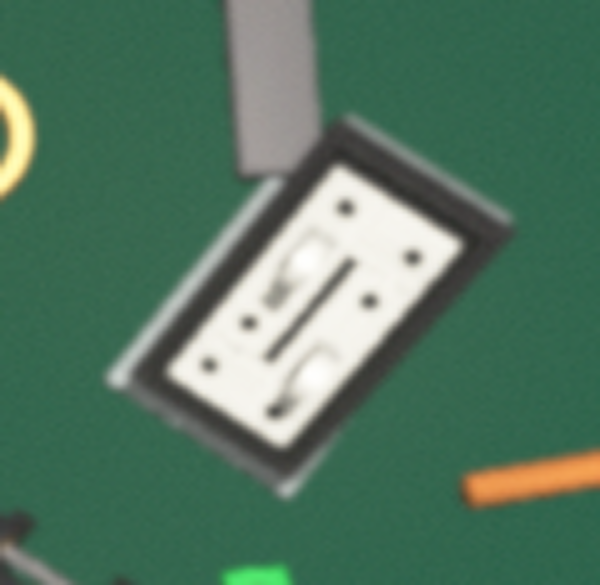

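View pics/scene9full.png

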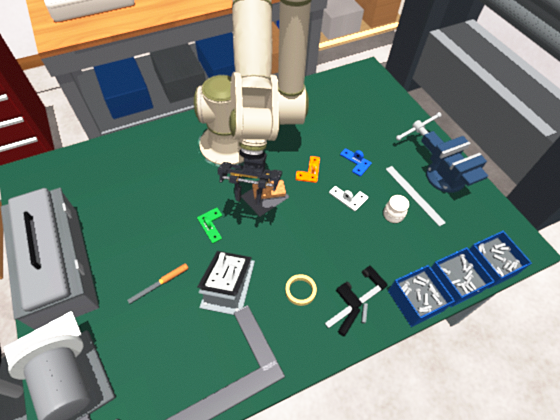

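The brackets are nested in the tray with an even slit between the legs (top crop (310,310)) and black margin all round. Everything else is where it was. Last check: flatness by depth, then hand in.

Run:
```python
from h import *
for n in("top","scene"):
    D=np.load(f"pics/{n}9.npz");P=tray(cloud(n,D["d"]));p=D["p"]
    m=(p.min(2)>140)&(abs(P[...,0])<90)&(abs(P[...,1])<50)&(P[...,2]>2)&(P[...,2]<18)
    X=P[m]
    for nm,k in(("low foot",(X[:,0]<-50)),("leg1 tip",(X[:,1]<-6)&(X[:,0]>12)&(X[:,0]<35)),("leg2 tip",(X[:,1]>6)&(X[:,0]<-15)&(X[:,0]>-40)),("high foot",(X[:,0]>48))):
        print(n,nm,np.median(X[k,2]).round(1),k.sum())
    print(np.percentile(X[:,0],[.5,99.5]).round(1),np.percentile(X[:,1],[.5,99.5]).round(1))
for f in("top0","top9"):
    p=np.load(f"pics/{f}.npz")["p"];h=cv2.cvtColor(p,cv2.COLOR_RGB2HSV)
    m=((h[...,1]<60)&(h[...,2]>130)).astype(np.uint8);nn,l,s,c=cv2.connectedComponentsWithStats(m)
    print(f,[c[i].round(1).tolist() for i in range(1,nn) if 150<s[i,4] and 100<c[i][0]<300 and 120<c[i][1]<240])
o=bot.get_obs();print(o["ft_force"],o["qd"].round(1))
bot.sign_off()
```

```text
top low foot 10.9 316
top leg1 tip 10.8 107
top leg2 tip 10.7 103
top high foot 10.7 309
[-85.6  74. ] [-40.4  40. ]
scene low foot 9.4 141
scene leg1 tip 9.5 54
scene leg2 tip 9.0 25
scene high foot 9.0 198
[-87.9  80.7] [-43.8  40.3]
top0 [[218.8, 144.4], [134.8, 169.3], [274.6, 205.9], [176.8, 214.8]]
top9 [[134.8, 169.3], [176.7, 214.8]]
[ 0.11665615 -0.38403963  0.03608901] [-0.6  1.  -2.2 -0.   0.   0. ]
the job is handed in; nothing more can be done
```

Both same-hand brackets are nested flat in the tray, and I handed the job in at about 25.6 s of the 64 s.

- **First bracket:** I lowered it until it touched the floor, slid it to the low wall and released it. Its long leg runs up the right wall.
- **Second bracket:** I turned it half round, lowered it to the floor at the high end and slid it down until it touched the first. Then I released it and retracted.
- **Flatness:** the plates read level to within 0.5 mm in each view, at about 10.8 mm (top camera) and 9.2 mm (scene camera) above the floor. They are nominally 10 mm thick.
- **Fit:** the top view shows both brackets inside the walls with black margin all round. The top camera put the extents at −86 to 74 mm along and ±40 mm across. The scene camera read −88 to 81 mm along and −44 to 40 mm across. Some of those figures lie just past the floor's edges (±84 and ±43 mm). I put that down to camera calibration and blur, because contact and the pictures showed the brackets inside.
- **Bystanders:** the mirror bracket and filler tin had not moved in the top-camera check. I checked the tape, file and coloured look-alikes only by eye, and they looked unmoved.
- **At hand-in:** the gripper was clear of everything and the wrist force was near zero. The largest force I read was about 24 N, when setting down the first bracket.

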